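# Stow the track gauge and latch the dust-tight case

### The job

Put the steel track gauge away for the night: set it flat on the floor of the open grey case, then swing the orange lid shut and press it down against its rubber gasket until the catch has snapped and the lid stays down by itself. Press with care, without slamming or forcing the lid (30 N is the most that the case and lid may take), and leave the other things on the table as they are.

Things in the scene. Friction and masses are not known exactly. Their poses are not given: they have to be found in the camera images.
- gauge: Track gauge, 120 g: steel plate 70 (x) x 30 (y) x 5 mm, with an upright red plastic finger grip on its middle, 30 (x) x 12 (y) mm, from 5 to 52 mm above the underside; take the grip across its 12 mm (along y). Small steel lips on the plate, up to 9 mm high. Origin: centre of the underside. z up.
- case: Open grey plastic case fixed to the table, outside 120 (x) x 140 (y) mm, walls 5 mm thick and 60 mm high; inside 110 x 130 mm, inner floor 5 mm above the origin. Origin: centre of the underside, on the table. z up; lid hinge along its +x side, catch on its -x side. Robot may load case and lid with 30 N at most.
- lid (a joint): Lid angle, rad: 0 = shut and latched (within 0.03), grows as it opens, 1.57 upright, stop at 1.95. Orange plate 120 mm (from hinge) x 140 x 8 mm, 160 g, a 24 mm wide steel striker bar on the free edge, to 130 mm from the hinge. Stiff hinge (0.12 N m): it stays where left, but below about 0.15 a spring pin pushes up. Let go, a latched lid stays below 0.03, an unlatched one springs to 0.13 or more.
- lid_hinge (a point): Point on the lid midway along the hinge, at the middle of the lid's 8 mm thickness. The hinge axis itself lies 4 mm from it, in the plane of the lid's underside: along the case's y axis at case x = 60 mm, 66 mm above the table.
- lid_press (a point): Place to press: black 26 mm dot on the lid's outer face, midway across, 98 mm from the hinge, 8.5 mm above the plane of the underside (about 74 mm above the table when shut); its z is the lid's outward normal. Latching takes about 16 to 19 N here, more if pressed nearer to the hinge.
- gasket_mid (a point): Middle of the black rubber gasket bar (8 x 128 mm) on the case's -x rim, nominal top, uncompressed. It pushes the lid back from about 0.03 rad down with 3 N per mm; the catch snaps after 3.5 mm of squeeze, 1 mm deeper the gasket is solid and the force shoots up. True height of gasket and catch is up to 3 mm higher or lower, differs each time and is not shown here: go by force.
- catch_nose (a point): Nominal nose of the sprung brass bolt (24 mm wide, slanted on top, 72 to 83 mm above the table), at case x = -65.5 mm; the lid's striker bar pushes it aside and is held under it. Behind it a dark steel housing, 46 mm wide, 78 mm high, out to case x = -92 mm. The kick-up pin (8 mm across, 78 mm high, spring 5 to 7 N) stands inside at case x = -44, y = 52 mm.
- transformer: Black plastic transformer box, 150 x 130 x 75 mm with a turning knob on top (to 120 mm), fixed. Origin: centre of the underside. Leave alone.
- panel: Beech panel with four press-button point switches, 90 (x) x 260 (y) x 22 mm, buttons to 40 mm high, fixed. Origin: centre of the underside. Leave alone.
- coaster: White ceramic coaster, 94 mm across, 8 mm high. Origin: centre of the underside. Leave alone.
- cradle: Blue hard-plastic locomotive cradle, 110 (x) x 50 (y) x 32 mm. Origin: centre of the underside. Leave alone.
- wagon: Red and grey model goods wagon, 94 (x) x 30 (y) x 34 mm. Origin: centre of the underside. Leave alone.
- screwdriver: Screwdriver lying flat, 150 mm long. Leave alone.
- pin_jar: Small clear jar of track pins, 48 mm across, 60 mm high. Origin: centre of the underside. Leave alone.
There are look-alikes about, which are no part of the job. Of the things like the gauge, leave any that is blue or turquoise; of the rest the smaller one is meant.

How it is judged:
On the way, in this order (a step that is already met when the one before it is completed fails the run):
1. the gauge lies flat in the case, let go, with the lid still open (x of gauge in the frame of case between -0.05 and 0.05 m and y of gauge in the frame of case between -0.06 and 0.06 m and z of gauge in the frame of case between 0 and 0.015 m and angle between gauge's own z axis and vertical below 0.2 rad and contact force between the fingers and gauge below 0.1 N and value of joint lid above 1 rad and linear speed of gauge below 0.05 m/s), for 0.2 s.
2. the lid has been pressed down into its catch (value of joint lid below 0.05 rad), for 0.2 s.
At the end, for the whole second after the job is handed in: The gauge lies flat (within 0.2 rad) on the inner floor of the case, inside its walls and at rest, and the lid, let go, is held shut by the catch (lid angle under 0.05 rad) (x of gauge in the frame of case between -0.05 and 0.05 m and y of gauge in the frame of case between -0.06 and 0.06 m and z of gauge in the frame of case between 0 and 0.015 m and angle between gauge's own z axis and vertical below 0.2 rad and value of joint lid below 0.05 rad and linear speed of gauge below 0.02 m/s); the robot touches nothing.
It fails at once if the robot loads the case or its lid with more than 30 N (contact force between any of the fingers, the arm and case above 30 N).
It fails at once if the coaster, cradle, wagon, screwdriver or pin jar is moved by more than 30 mm (distance of any of coaster, cradle, wagon, screwdriver, pin_jar from where it was at the start of the episode above 0.03 m).
It fails at once if the robot bumps the transformer or its knob (over 4 N) (contact force between any of the fingers, the arm and transformer above 4 N).
It fails at once if the robot bumps the switch panel or its buttons (over 4 N) (contact force between any of the fingers, the arm and panel above 4 N).
It also fails if it takes over 58 s, if anything falls off the work surface, if the arm or the gripper's body presses on something with over 40 N, if the wrist force passes 120 N, or if a joint passes its speed limit or range.

### The arm

A 6-joint arm with a two-finger parallel gripper is mounted at the origin on the work surface. World frame = base frame: x ahead of the robot, y to its left, z up, the work surface at z = 0. Lengths are in m, angles in rad, forces in N, time in s.
With the tool pointing down it reaches from about 0.375 to 0.975 m from the base axis. Payload 3.8 kg.
Tool frame: the origin (TCP) lies between the finger pads; the fingertips stand 17 mm ahead of it and the grasp point (between the pads) lies 2 mm behind it; y points along the fingers, z is the direction in which the jaws open and shut, and the axes are right-handed (so a half turn about y gives the same grasp; the last joint's range is limited). The gripper opens to 85 mm and grips with 20 to 120 N. Pads are 22 mm wide; open, the fingers measure 114 mm over their backs; the gripper's body (76 mm by 85 mm) begins 54 mm behind the grasp point. The pads swing forward as they close: fully open they stand 13 mm farther back than shut.
Start: joints at [1.094, 0.264, 1.604, -0, 1.274, -0.037], TCP at [0.287, 0.611, 0.248] pointing down, gripper open.
Joint ranges: [-2.63, 2.63], [-0.94, 2.18], [0.31, 2.57], [-1.31, 4.45], [0, 2.66], [-2.55, 2.55]. Speed limits (rad/s): [2.57, 2.57, 3.14, 3.14, 3.14, 3.14].

### API

Orientations are given as a rotation vector (axis times angle).
In Python, from workcell import bot, eyes, nets gives the robot as it stands. The module is installed in compiled form; this text tells all that it offers.
- The arm moves only by the tool jog_arm, never from a script. Its arguments are lists of equal length, an entry for each row: "turn": the turn, a rotation vector about the tool's x, y, z in rad, a list of three; "slide": the shift along the tool's x, y, z in mm, a list of three; "grip": the opening in per cent of the stroke, from 0 (shut) to 100 (fully open). A call has 1 to 5 rows; each row shifts and turns the commanded pose from where the row before left it, along the tool's axes as they then stand; what a row does not reach is not made up. A row lasts 1/10 s, in which the tool goes at most 50 mm and 8.59 degrees, less where a joint would pass 70% of its speed; a pose out of reach is approached as far as the arm can. A call with a gripper value outside its range is refused whole. The fingers move at their own pace and stop on an object; "newtons" is the grip in N (left out, the last holds). Time passes only in rows, so rows that do not move let the fingers close. It gives the time, the measured TCP pose, the force and the opening at its end, in the units of the state.
- bot.read_state(): the state, without advancing time (a new reading comes with each control period).
- eyes.read_camera(name): name is "scene" or "top" or "wrist"; returns a dict with "img" (480x640x3 uint8, red, green, blue), "depth" (480x640 float32, m along the optical axis (not along the pixel's ray), 0 where there is no reading), "intrinsics" (3x3 intrinsics, pixels), "position" and "rotation" of the camera in the world. Camera axes: x right, y down, z forward; pixel columns grow to the right and rows downward; lengths in m; the calibration is good to about 2 mm. A picture is of the moment at which its call begins.
- bot.finish_job(): hands the job in, once; it reports no verdict.
Trained networks look in a picture, given as the dict that the camera call returned (one of the last four; its "shot" number tells which), for a name from the list of things; names that differ only in an ending like _2 or _b are one class to them, and where a whole thing is asked for, a point or a joint stands for the part that bears it (a point fixed in the world has none). Each returns a list of dicts, best first, with "conf" (0 to 1); they miss things now and then, are a little off and sometimes report something else, mostly with a low value. They report only what shows in the picture. A call takes as long as a camera call. They do not tell look-alikes from the thing itself.
- nets.search_frame(thing, picture): "xyz" ([x, y, z] in m, in the coordinates of the camera as it stood for that picture, good to about 4 mm: the middle of the surface that is visible of it).
The state is a dict: "time": time; "q": joint angles; "joint_vel": joint speeds; "joint_torque": joint torques, N m; "tool_pos": TCP position; "tcp_rot": TCP orientation; "wrist_force": force on the tool from outside, world axes, zero at the start; "torque": the same for the moment, N m; "width": opening from 0.0 (shut) to 1.0 (fully open).
Only numpy, scipy, OpenCV 4.12 (cv2) and the standard library are available. Lean on these libraries where they do the work, as an engineer would, in place of code of your own. Each camera call takes 0.05 s, during which the arm holds its last target.

## Working session

There is one attempt and no reset: what is moved stays moved. The work goes in short steps, Python scripts to look and compute and a tool call to move; the robot and the scene stay as the last step left them, time stands still between calls to the robot, and variables do not carry over. Pictures are saved under pics/ and viewed, and the job is handed in when it is done.

Besides the shell and the picture viewer there is one more tool, called after ">>>" as name(argument=value, ...), one argument or row to a line, values as JSON. jog_arm: Moves the arm, as the interface text tells. Its arguments: {"type":"object","properties":{"turn":{"type":"array"},"slide":{"type":"array"},"grip":{"type":"array"},"newtons":{"type":"number"}},"required":["turn","slide","grip"]}

```bash
mkdir -p pics
cat > h.py <<'E'
import numpy as np, cv2
from scipy.spatial.transform import Rotation as R
from workcell import bot, eyes, nets
def save(p,n): cv2.imwrite(f'pics/{n}.png',p['img'][:,:,::-1])
def c2w(p,x): return np.array(p['rotation'])@np.array(x)+np.array(p['position'])
def pix(p,u,v):
    K=p['intrinsics'];d=p['depth'][v,u]
    return c2w(p,[(u-K[0][2])*d/K[0][0],(v-K[1][2])*d/K[1][1],d])
def proj(p,X):
    c=np.array(p['rotation']).T@(np.array(X)-np.array(p['position']));k=np.array(p['intrinsics'])@c
    return k[:2]/k[2]
E
python3 - <<'E'
from h import *
s=bot.read_state()
print({k:np.round(v,3) for k,v in s.items()}); print(R.from_rotvec(s['tcp_rot']).as_matrix().round(3))
for n in ['scene','top']:
    p=eyes.read_camera(n); save(p,n+'0'); print(n,np.round(p['position'],3))
    for t in ['gauge','case','lid','lid_hinge','lid_press','gasket_mid','catch_nose','transformer','panel','coaster','cradle','wagon','screwdriver','pin_jar']:
        for r in nets.search_frame(t,p):
            if r['conf']>.2: print(t,round(r['conf'],2),c2w(p,r['xyz']).round(3),proj(p,c2w(p,r['xyz'])).round())
E
```

```text
{'time': np.float64(0.0), 'q': array([ 1.094,  0.265,  1.605,  0.   ,  1.274, -0.037]), 'joint_vel': array([ 0.   ,  0.   , -0.   ,  0.003,  0.001,  0.   ]), 'joint_torque': array([-0.0000e+00, -5.1515e+01, -3.6730e+01, -0.0000e+00,  1.3000e-02,
       -0.0000e+00]), 'tool_pos': array([0.287, 0.61 , 0.247]), 'tcp_rot': array([-1.545,  0.346, -0.345]), 'wrist_force': array([0.545, 0.096, 0.301]), 'torque': array([-0.015, -0.004, -0.019]), 'width': np.float64(1.0)}
[[ 0.905 -0.001  0.426]
 [-0.426 -0.002  0.905]
 [-0.    -1.    -0.002]]
scene [ 1.437 -0.3    1.144]Traceback (most recent call last):
  File "<stdin>", line 8, in <module>
  File "h.py", line 10, in proj
    c=np.array(p['rotation']).T@(np.array(X)-np.array(p['position']));k=np.array(p['intrinsics'])@c
                                                                        ~~~~~~~~~~~~~~~~~~~~~~~~~^~
ValueError: matmul: Input operand 1 does not have enough dimensions (has 0, gufunc core with signature (n?,k),(k,m?)->(n?,m?) requires 1)
```

```bash
python3 - <<'E'
s=open('h.py').read()
s=s.replace("np.array(p['rotation']).T","M(p).T").replace("np.array(p['rotation'])@","M(p)@")
s+='''
def M(p):
    r=np.array(p['rotation']); return R.from_rotvec(r).as_matrix() if r.shape==(3,) else r
'''
open('h.py','w').write(s)
E
python3 - <<'E'
from h import *
for n in ['scene','top']:
    p=eyes.read_camera(n); save(p,n+'0'); print(n,np.round(p['position'],3),np.round(p['rotation'],3))
    np.savez(f'{n}0.npz',**{k:np.array(v) for k,v in p.items()})
    for t in ['gauge','case','lid','lid_hinge','lid_press','gasket_mid','catch_nose','transformer','panel','coaster','cradle','wagon','screwdriver','pin_jar']:
        for r in nets.search_frame(t,p):
            if r['conf']>.2: print(t,round(r['conf'],2),c2w(p,r['xyz']).round(3),proj(p,c2w(p,r['xyz'])).round())
E
```

```text
scene [ 1.437 -0.3    1.144] [-2.006 -1.454  0.559]
gauge 0.92 [ 0.608 -0.366  0.006] [181. 330.]
gauge 0.85 [ 0.725 -0.326  0.006] [207. 367.]
gauge 0.58 [ 0.61  -0.485  0.013] [130. 342.]
gauge 0.43 [0.555 0.202 0.129] [396. 227.]
case 0.6 [0.544 0.174 0.051] [381. 247.]
case 0.22 [ 0.467 -0.364  0.001] [173. 287.]
lid 0.95 [0.553 0.204 0.129] [396. 226.]
lid 0.29 [0.732 0.325 0.049] [468. 287.]
lid_hinge 0.81 [0.551 0.208 0.131] [398. 225.]
lid_press 0.75 [0.551 0.207 0.133] [398. 224.]
catch_nose 0.84 [0.544 0.177 0.054] [383. 246.]
catch_nose 0.54 [ 0.614 -0.202  0.035] [247. 308.]
catch_nose 0.29 [0.553 0.202 0.132] [396. 225.]
transformer 0.82 [0.537 0.512 0.074] [496. 211.]
panel 0.75 [ 0.767 -0.003  0.021] [347. 340.]
coaster 0.63 [ 0.468 -0.364  0.006] [173. 286.]
cradle 0.83 [ 0.454 -0.2    0.007] [235. 267.]
wagon 0.93 [ 0.614 -0.201  0.033] [248. 308.]
wagon 0.45 [ 0.465 -0.362  0.004] [174. 285.]
screwdriver 0.63 [0.311 0.344 0.022] [403. 186.]
pin_jar 0.84 [0.731 0.327 0.049] [468. 287.]
pin_jar 0.62 [0.551 0.201 0.13 ] [395. 226.]
top [0.433 0.004 1.577] [-2.168  2.18
[... 264 characters left out ...]
] [259. 249.]
lid 0.78 [0.541 0.201 0.137] [239. 245.]
lid 0.37 [0.54  0.163 0.007] [259. 249.]
lid_hinge 0.96 [0.541 0.206 0.134] [237. 245.]
lid_press 0.55 [0.541 0.203 0.138] [238. 245.]
lid_press 0.55 [0.543 0.16  0.001] [261. 248.]
gasket_mid 0.78 [0.544 0.161 0.006] [260. 247.]
catch_nose 0.81 [0.539 0.16  0.005] [260. 249.]
transformer 0.66 [0.51  0.514 0.075] [124. 259.]
panel 0.84 [0.754 0.001 0.015] [317. 171.]
panel 0.48 [0.311 0.347 0.026] [191. 333.]
coaster 0.97 [ 0.465 -0.367  0.005] [451. 274.]
cradle 0.82 [ 0.451 -0.201  0.008] [391. 280.]
cradle 0.48 [0.75  0.001 0.02 ] [317. 173.]
screwdriver 0.83 [0.311 0.345 0.025] [191. 333.]
pin_jar 0.62 [0.714 0.327 0.064] [196. 184.]
```

View pics/scene0.png

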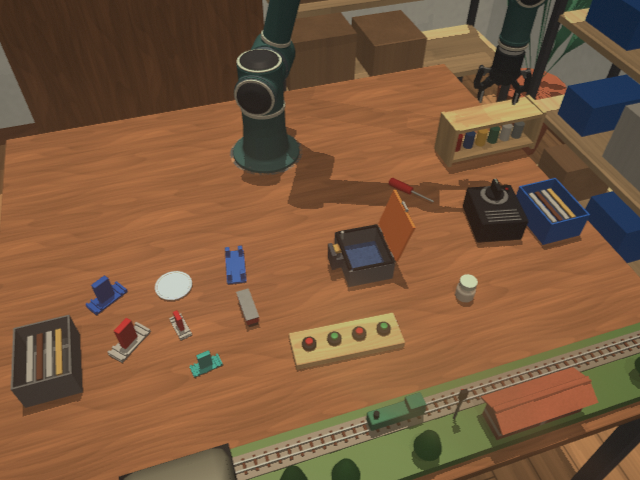

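View pics/top0.png

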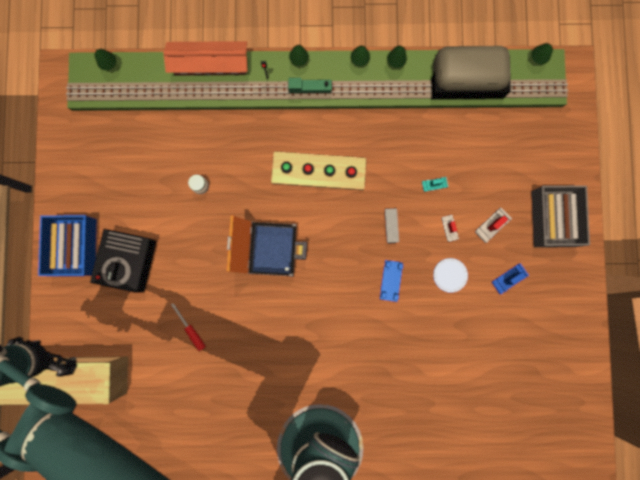

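Run:
```python
from h import *
a=np.load('scene0.npz');b=np.load('top0.npz')
def crop(p,x0,y0,w,h,s): return cv2.resize(p['img'][y0:y0+h,x0:x0+w,::-1],None,fx=s,fy=s,interpolation=cv2.INTER_CUBIC)
cv2.imwrite('pics/g1.png',np.vstack([crop(a,80,270,160,120,5)[:300],]) )
A=crop(a,85,275,130,95,6); cv2.imwrite('pics/ga.png',A)
B=np.hstack([crop(b,410,170,130,130,3),crop(b,215,190,130,130,3)]);cv2.imwrite('pics/gb.png',B)
C=crop(a,310,170,130,130,5)[:600];cv2.imwrite('pics/gc.png',C)
# table height check
for u,v in [(150,400),(220,400),(100,250)]: print('scene tab',pix(a,u,v).round(4))
for u,v in [(450,310),(350,220),(500,130)]: print('top tab',pix(b,u,v).round(4))
```

```text
scene tab [ 7.648e-01 -4.594e-01 -7.000e-04]
scene tab [ 0.8117 -0.3141 -0.0016]
scene tab [ 0.2792 -0.5337  0.002 ]
top tab [ 0.3658 -0.3643 -0.0008]
top tab [ 0.6182 -0.0907  0.0024]
top tab [ 0.8714 -0.5192  0.0051]
```

View pics/ga.png

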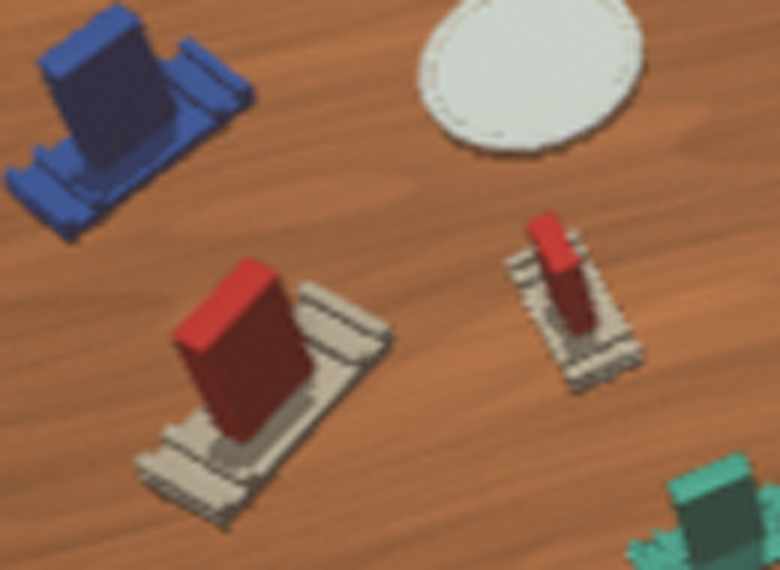

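View pics/gb.png

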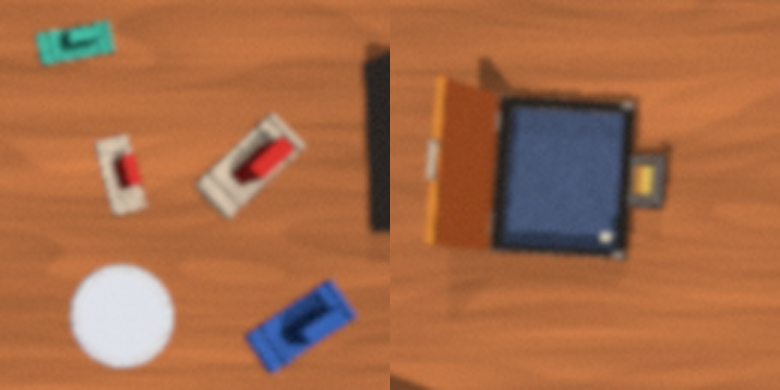

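View pics/gc.png

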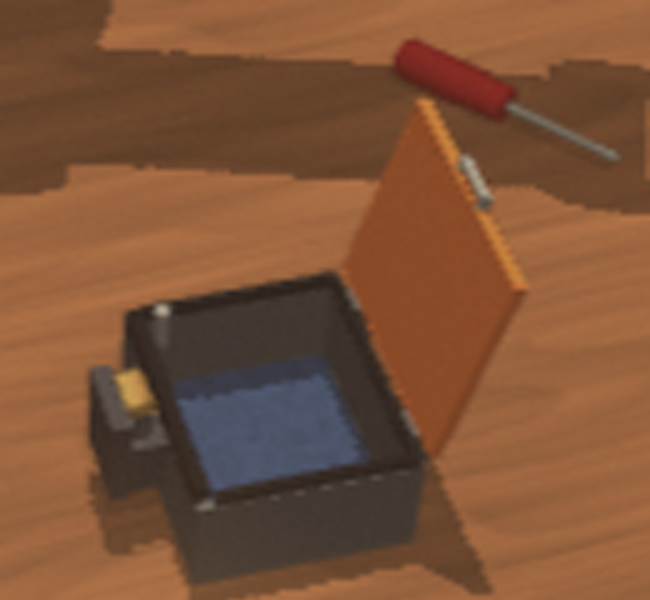

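```bash
cat >> h.py <<'E'
def rayz(p,u,v,z):
    K=np.array(p['intrinsics']);d=M(p)@np.linalg.solve(K,[u,v,1]);o=np.array(p['position']);return o+d*(z-o[2])/d[2]
def cloud(p):
    K=np.array(p['intrinsics']);d=p['depth'];v,u=np.mgrid[:480,:640]
    P=np.stack([(u-K[0,2])*d/K[0,0],(v-K[1,2])*d/K[1,1],d],-1)@M(p).T+np.array(p['position']);P[d==0]=np.nan
    return P
E
python3 - <<'E'
from h import *
a=np.load('scene0.npz');b=np.load('top0.npz')
print(a['intrinsics'][0],b['intrinsics'][0])
for n,p in (('scene',a),('top',b)):
    P=cloud(p);im=p['img'].astype(int)
    box=(abs(P[...,0]-.6)<.07)&(abs(P[...,1]+.367)<.06)
    red=box&(im[...,0]>2*im[...,1])&(im[...,0]>90)&(im[...,1]<60)
    print(n,'red',red.sum(),P[red].min(0).round(3),P[red].max(0).round(3),P[red].mean(0).round(3))
    top=red&(P[...,2]>.045); print(top.sum(),P[top].mean(0).round(4) if top.sum() else '')
    pl=box&(im.min(-1)>120); q=P[pl][:,:2]; print('plate',pl.sum(),P[pl].mean(0).round(4)); 
    (c,s,ang)=cv2.minAreaRect((q*1000).astype(np.float32)); print(c,s,ang)
c=[(497,95),(637,100),(630,260),(491,248)]
Q=[rayz(b,(x-390)/3+215,y/3+190,.06) for x,y in c];print(np.round(Q,4))
Q2=[rayz(a,310+x/5,170+y/5,.06) for x,y in [(127,312),(337,272),(423,463),(193,506)]];print(np.round(Q2,4))
for n,p in (('scene',a),('top',b)):
    P=cloud(p);im=p['img'].astype(int)
    m=(abs(P[...,0]-.54)<.1)&(abs(P[...,1]-.2)<.1)&(im[...,0]>im[...,2]*3)&(im[...,0]>100)&(P[...,2]>.075)
    q=P[m];print('lid',m.sum(),q.min(0).round(3),q.max(0).round(3))
    mu=q.mean(0);w=np.linalg.svd(q-mu)[2] if len(q)<3000 else None
    print(mu.round(4),w.round(3))
E
```

```text
[566.6336376    0.         319.06834423] [565.98988716   0.         316.99550501]
scene red 61 [ 0.591 -0.373  0.012] [ 0.616 -0.359  0.054] [ 0.607 -0.366  0.034]
16 [ 0.6054 -0.3665  0.0503]
plate 97 [ 0.6001 -0.3648  0.0058]
(592.9314575195312, -367.12200927734375) (80.0088882446289, 30.216039657592773) 12.271039009094238
top red 42 [ 0.581 -0.371  0.028] [ 0.602 -0.359  0.057] [ 0.592 -0.364  0.048]
30 [ 0.5922 -0.3643  0.0521]
plate 188 [ 0.5924 -0.3661  0.0064]
(594.2034912109375, -368.839599609375) (69.61009216308594, 33.56288528442383) 13.450874328613281
[[0.609  0.1807 0.06  ]
 [0.6035 0.0549 0.06  ]
 [0.4602 0.0618 0.06  ]
 [0.4718 0.1857 0.06  ]]
[[0.4645 0.0742 0.06  ]
 [0.4711 0.1917 0.06  ]
 [0.6103 0.1816 0.06  ]
 [0.6011 0.061  0.06  ]]
lid 1263 [0.471 0.184 0.075] [0.618 0.228 0.184]
[0.5483 0.205  0.1322] [[ 0.998 -0.066  0.004]
 [ 0.014  0.267  0.964]
 [-0.065 -0.961  0.267]]
lid 1034 [0.472 0.183 0.075] [0.613 0.228 0.188]
[0.5412 0.2046 0.1356] [[-0.998  0.063 -0.012]
 [ 0.006  0.278  0.961]
 [-0.064 -0.959  0.278]]
```

Candidates at scene pixels: blue gauge (105,292), turquoise (206,363), large red/steel (127,337) and small red/steel (180,324). I'm taking the small red/steel one, at top-view pixel (450,228). The crop shows a plate about 70 mm long, against about 100 mm for the other red one, so the size fits the description. Next I move over to it.

>>> jog_arm(
  turn=[
    [0, 0, 0],
    [0, 0, 0],
    [0, 0, 0],
    [0, 0, 0],
    [0, 0, 0],
  ],
  slide=[
    [32, -10, -35],
    [32, -10, -35],
    [32, -10, -35],
    [32, -10, -35],
    [32, -10, -35],
  ],
  grip=[100, 100, 100, 100, 100],
)

```text
time: 2.1
tool_pos: [0.3579, 0.3825, 0.2988]
tcp_rot: [-1.543, 0.344, -0.345]
wrist_force: [0.8, -0.6, 0.4]
width: 1.002
```

>>> jog_arm(
  turn=[
    [0, 0, 0],
    [0, 0, 0],
    [0, 0, 0],
    [0, 0, 0],
    [0, 0, 0],
  ],
  slide=[
    [33, 0, -36],
    [33, 0, -36],
    [33, 0, -36],
    [33, 0, -36],
    [33, 0, -36],
  ],
  grip=[100, 100, 100, 100, 100],
)

```text
time: 2.6
tool_pos: [0.4305, 0.1493, 0.2988]
tcp_rot: [-1.543, 0.344, -0.346]
wrist_force: [0.9, 0.1, -0.3]
width: 1.0
```

>>> jog_arm(
  turn=[
    [0, 0, 0],
    [0, 0, 0],
    [0, 0, 0],
    [0, 0, 0],
    [0, 0, 0],
  ],
  slide=[
    [33, 0, -36],
    [33, 0, -36],
    [33, 0, -36],
    [33, 0, -36],
    [33, 0, -36],
  ],
  grip=[100, 100, 100, 100, 100],
)

```text
time: 3.1
tool_pos: [0.5032, -0.084, 0.2987]
tcp_rot: [-1.543, 0.344, -0.346]
wrist_force: [0.8, 0.4, -0.1]
width: 1.003
```

>>> jog_arm(
  turn=[
    [0, 0, 0],
    [0, 0, 0],
    [0, 0, 0],
    [0, 0, 0],
    [0, 0, 0],
  ],
  slide=[
    [33, 0, -36],
    [33, 0, -36],
    [33, 0, -36],
    [33, 0, -36],
    [33, 0, -36],
  ],
  grip=[100, 100, 100, 100, 100],
)

```text
time: 3.6
tool_pos: [0.5759, -0.3172, 0.2984]
tcp_rot: [-1.543, 0.345, -0.346]
wrist_force: [0.4, 0.7, 0.5]
width: 0.996
```

>>> jog_arm(
  turn=[
    [0, -0.135, 0],
    [0, -0.135, 0],
    [0, -0.135, 0],
    [0, -0.135, 0],
    [0, -0.135, 0],
  ],
  slide=[
    [0, 0, 0],
    [0, 0, 0],
    [0, 0, 0],
    [0, 0, 0],
    [0, 0, 0],
  ],
  grip=[100, 100, 100, 100, 100],
)

```text
time: 4.1
tool_pos: [0.5756, -0.3152, 0.2982]
tcp_rot: [-1.562, -0.189, 0.189]
wrist_force: [-0.0, -0.1, -0.5]
width: 1.0
```

```bash
cat >> h.py <<'E'
def gauge_fit(p,c0):
    P=cloud(p);im=p['img'].astype(int)
    box=np.hypot(P[...,0]-c0[0],P[...,1]-c0[1])<.06
    red=box&(im[...,0]>2*im[...,1])&(im[...,0]>90)&(im[...,1]<80)&(P[...,2]>.045)&(P[...,2]<.07)
    q=P[red];print('redtop',len(q),q.mean(0).round(4),cv2.minAreaRect((q[:,:2]*1000).astype(np.float32)))
    pl=box&(im.min(-1)>110)&(abs(P[...,2])<.02);q=P[pl];print('plate',len(q),q.mean(0).round(4),cv2.minAreaRect((q[:,:2]*1000).astype(np.float32)))
E
python3 - <<'E'
from h import *
p=eyes.read_camera('wrist');save(p,'w1');s=bot.read_state()
print(s['tool_pos'],R.from_rotvec(s['tcp_rot']).as_matrix().round(3),p['position'],M(p).round(3))
for r in nets.search_frame('gauge',p): print(r['conf'],c2w(p,r['xyz']).round(3),proj(p,c2w(p,r['xyz'])).round())
gauge_fit(p,(.594,-.367))
E
```

```text
[ 0.5756052  -0.31516892  0.29823832] [[ 0.97  -0.    -0.243]
 [ 0.243  0.     0.97 ]
 [-0.    -1.     0.   ]] [ 0.49350468 -0.33582853  0.42303166] [[-0.238  0.918  0.318]
 [ 0.971  0.225  0.079]
 [ 0.001  0.327 -0.945]]
0.94 [ 0.584 -0.37   0.007] [270. 177.]
0.59 [ 0.474 -0.54   0.007] [107.  13.]
0.58 [ 0.594 -0.476  0.013] [161. 163.]
0.57 [ 0.712 -0.33   0.006] [283. 296.]
redtop 117 [ 0.5906 -0.3661  0.0496] ((594.346435546875, -367.5152282714844), (27.4025936126709, 10.798011779785156), 13.258673667907715)
plate 1487 [ 0.5908 -0.3678  0.0049] ((604.876708984375, -368.4284362792969), (85.26416778564453, 82.22177124023438), 49.26262283325195)
```

View pics/w1.png

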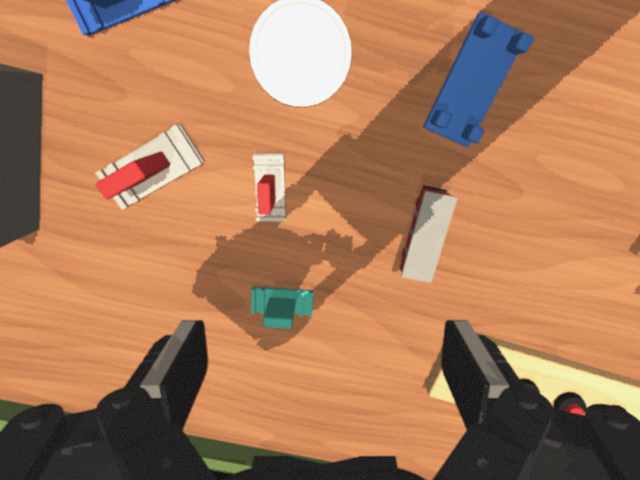

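Run:
```python
from h import *
p=eyes.read_camera('wrist');s=bot.read_state()
im=p['img'].astype(int);x0,y0=235,140
cr=p['img'][y0:y0+100,x0:x0+80,::-1];cv2.imwrite('pics/w1c.png',cv2.resize(cr,None,fx=6,fy=6,interpolation=cv2.INTER_NEAREST))
sub=im[y0:y0+100,x0:x0+80]
w=(sub.min(-1)>115);r=(sub[...,0]>130)&(sub[...,1]<60)&(sub[...,2]<75)
for n,m,z in(('plate',w,.007),('redtop',r,.052)):
    c,h=max(((c,cv2.contourArea(c)) for c in cv2.findContours(m.astype(np.uint8),cv2.RETR_EXTERNAL,cv2.CHAIN_APPROX_NONE)[0]),key=lambda t:t[1])
    q=np.array([rayz(p,u+x0,v+y0,z)[:2] for u,v in c[:,0]])*1000
    print(n,cv2.minAreaRect(q.astype(np.float32)),c[:,0].min(0)+[x0,y0],c[:,0].max(0)+[x0,y0])
```

```text
plate ((594.9989013671875, -368.62310791015625), (70.36178588867188, 32.018165588378906), 13.476449012756348) [252 153] [285 221]
redtop ((589.103271484375, -368.02978515625), (30.694862365722656, 9.944061279296875), 11.034965515136719) [259 176] [270 209]
```

View pics/w1c.png

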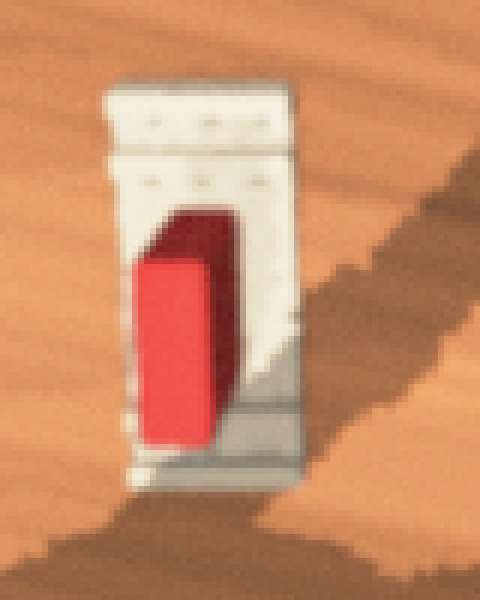

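>>> jog_arm(
  turn=[
    [0, 0, 0],
    [0, 0, 0],
    [0, 0, 0],
    [0, 0, 0],
    [0, 0, 0],
  ],
  slide=[
    [1, 36, -11],
    [1, 36, -11],
    [1, 36, -11],
    [1, 36, -11],
    [1.5, 36, -12],
  ],
  grip=[50, 50, 50, 50, 50],
)

```text
time: 4.75
tool_pos: [0.5942, -0.3686, 0.1171]
tcp_rot: [-1.563, -0.182, 0.182]
wrist_force: [0.6, -0.4, 1.3]
width: 0.503
```

Run:
```python
from h import *
p=eyes.read_camera('wrist');save(p,'w2');s=bot.read_state()
print(s['tool_pos'],s['tcp_rot'],s['width'])
gauge_fit(p,(.594,-.367))
for z in (.052,.036):
  for c in ((.5945,-.368),tuple(s['tool_pos'][:2])): print(z,proj(p,[c[0],c[1],z]))
```

```text
[ 0.59103847 -0.36795739  0.10918415] [-1.55798793 -0.17590696  0.18724132] 0.49663189388973716
redtop 1254 [ 0.5943 -0.3687  0.0509] ((595.4798583984375, -368.4394836425781), (29.520401000976562, 11.678217887878418), 14.391359329223633)
plate 2296 [ 0.5891 -0.3726  0.0055] ((595.4381103515625, -369.0144958496094), (69.03327178955078, 30.3851318359375), 14.022941589355469)
0.052 [325.75805443 273.70970092]
0.052 [327.45061815 267.51442141]
0.036 [325.64052143 261.44250204]
0.036 [327.21690075 255.6093433 ]
```

View pics/w2.png

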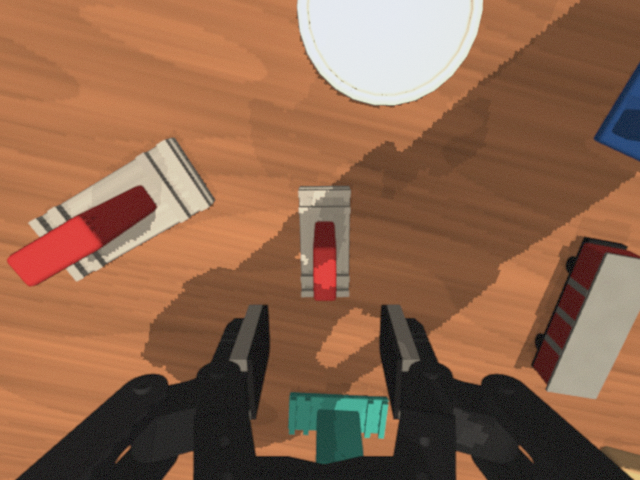

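>>> jog_arm(
  turn=[
    [0, 0, 0],
    [0, 0, 0],
    [0, 0, 0],
    [0, 0, 0],
  ],
  slide=[
    [0.5, 30, 0],
    [0.5, 30, 0],
    [0, 19, 0],
    [0, 0, 0],
  ],
  grip=[50, 50, 50, 50],
  newtons=40,
)

```text
time: 5.2
tool_pos: [0.5925, -0.3662, 0.0357]
tcp_rot: [-1.558, -0.178, 0.187]
wrist_force: [-0.4, 0.4, 0.6]
width: 0.503
```

>>> jog_arm(
  turn=[
    [0, 0, 0],
    [0, 0, 0],
    [0, 0, 0],
    [0, 0, 0],
    [0, 0, 0],
  ],
  slide=[
    [0, 0, 0],
    [0, 0, 0],
    [0, 0, 0],
    [0, 0, 0],
    [0, 0, 0],
  ],
  grip=[0, 0, 0, 0, 0],
  newtons=40,
)

```text
time: 5.7
tool_pos: [0.5963, -0.3688, 0.0416]
tcp_rot: [-1.565, -0.187, 0.182]
wrist_force: [-0.4, -0.1, 6.7]
width: 0.129
```

>>> jog_arm(
  turn=[
    [0, 0, 0],
    [0, 0, 0],
    [0, 0, 0],
    [0, 0, 0],
    [0, 0, 0],
  ],
  slide=[
    [0, -10, 0],
    [0, -30, 0],
    [0, -45, 0],
    [0, -45, 0],
    [0, -45, 0],
  ],
  grip=[0, 0, 0, 0, 0],
)

```text
time: 6.2
tool_pos: [0.5942, -0.3676, 0.2156]
tcp_rot: [-1.562, -0.184, 0.186]
wrist_force: [0.7, 0.3, -1.8]
width: 0.131
```

>>> jog_arm(
  turn=[
    [0, 0, 0],
    [0, 0, 0],
  ],
  slide=[
    [0, 0, 0],
    [0, 0, 0],
  ],
  grip=[0, 0],
)

```text
time: 6.4
tool_pos: [0.5956, -0.3685, 0.2168]
tcp_rot: [-1.565, -0.187, 0.182]
wrist_force: [-0.7, -0.1, -1.6]
width: 0.133
```

Run:
```python
from h import *
p=eyes.read_camera('wrist');save(p,'w3');s=bot.read_state()
print(s['tool_pos'],s['tcp_rot'],s['width'],s['wrist_force'],R.from_rotvec(s['tcp_rot']).as_matrix().round(3))
P=cloud(p);im=p['img'].astype(int);t=s['tool_pos']
m=(np.hypot(P[...,0]-t[0],P[...,1]-t[1])<.05)&(abs(P[...,2]-t[2]+.03)<.02)&(im.min(-1)>100)
q=P[m];print(len(q),q.mean(0),q.min(0),q.max(0),cv2.minAreaRect((q[:,:2]*1000).astype(np.float32)))
mu=np.median(q,0);print(mu,np.linalg.svd(q-q.mean(0),full_matrices=False)[2].round(3))
```

```text
[ 0.59445858 -0.36767932  0.21404812] [-1.56240611 -0.18409738  0.18508945] 0.12777357117418556 [ 0.01073905  0.47709098 -2.15319093] [[ 0.972 -0.001 -0.233]
 [ 0.233  0.     0.972]
 [-0.001 -1.     0.001]]
4306 [ 0.5762818  -0.37347892  0.18076132] [ 0.55844538 -0.39116523  0.17640558] [ 0.60075467 -0.3541748   0.20395669] ((579.3831787109375, -372.5921936035156), (37.476497650146484, 30.076034545898438), 13.122547149658203)
[ 0.5750293  -0.37472413  0.17975214] [[ 0.91   0.405 -0.092]
 [ 0.404 -0.914 -0.03 ]
 [ 0.096  0.01   0.995]]
```

View pics/w3.png

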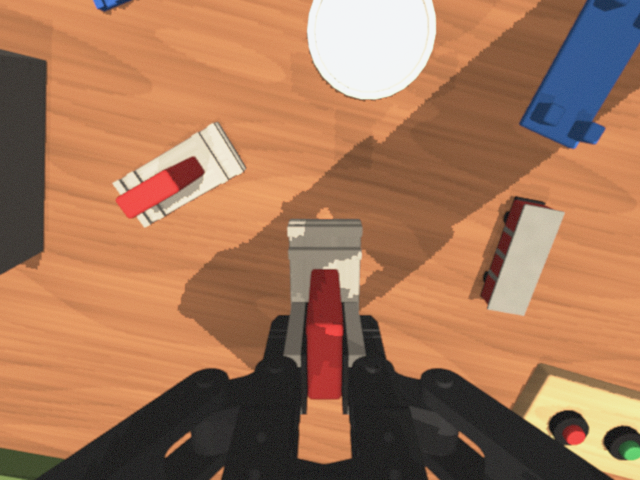

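>>> jog_arm(
  turn=[
    [0, 0, 0],
    [0, 0, 0],
    [0, 0, 0],
    [0, 0, 0],
    [0, 0, 0],
  ],
  slide=[
    [2, -4, 20],
    [5, -4, 40],
    [5, -4, 47],
    [5, -4, 47],
    [5, -4, 47],
  ],
  grip=[0, 0, 0, 0, 0],
)

```text
time: 6.95
tool_pos: [0.5672, -0.1644, 0.2316]
tcp_rot: [-1.56, -0.181, 0.188]
wrist_force: [0.9, 0.6, -1.1]
width: 0.131
```

>>> jog_arm(
  turn=[
    [0, 0, 0],
    [0, 0.1, 0],
    [0, 0.1, 0],
    [0, 0.1, 0],
    [0, 0, 0],
  ],
  slide=[
    [5, -4, 47],
    [5, -4, 47],
    [0, 0, 47],
    [0, 0, 20],
    [0, 0, 0],
  ],
  grip=[0, 0, 0, 0, 0],
)

```text
time: 7.45
tool_pos: [0.5479, -0.0034, 0.2399]
tcp_rot: [-1.569, 0.052, -0.045]
wrist_force: [0.3, -0.9, -0.2]
width: 0.131
```

Run:
```python
from h import *
p=eyes.read_camera('wrist');save(p,'w4');s=bot.read_state()
np.savez('w4.npz',**{k:np.array(v) for k,v in p.items()})
print(s['tool_pos'],s['tcp_rot'],s['width'],s['wrist_force'],R.from_rotvec(s['tcp_rot']).as_matrix().round(3))
```

```text
[ 0.54837541 -0.00519047  0.24013619] [-1.57021807  0.05067763 -0.04409052] 0.13099750071476543 [-0.41621011 -0.69042835 -1.43909263] [[ 0.998 -0.004  0.06 ]
 [-0.06   0.     0.998]
 [-0.004 -1.    -0.   ]]
```

View pics/w4.png

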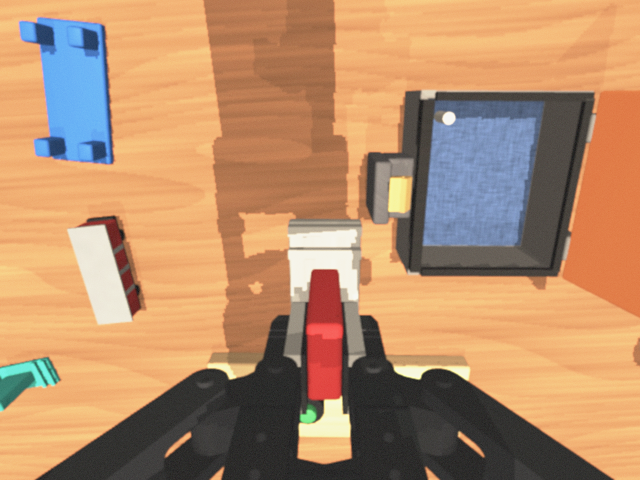

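Run:
```python
from h import *
p=np.load('w4.npz')
for u,v in [(407,93),(593,93),(558,275),(410,275)]: print(rayz(p,u,v,.06).round(4))
P=cloud(p)
print('pin',rayz(p,448,118,.078).round(4),'nose',P[193,398].round(4),'rims',P[180,582].round(4),P[97,500].round(4),P[269,500].round(4),P[180,420].round(4))
print('housing',P[190,378].round(4))
```

```text
[0.4659 0.0592 0.06  ]
[0.4739 0.1882 0.06  ]
[0.6116 0.1805 0.06  ]
[0.6042 0.0619 0.06  ]
pin [0.4832 0.0831 0.078 ] nose [0.5321 0.0496 0.0781] rims [ 0.5493  0.2266 -0.001 ] [0.4724 0.1224 0.0637] [0.6017 0.132  0.0637] [0.5258 0.0671 0.0685]
housing [0.5294 0.0357 0.0769]
```

>>> jog_arm(
  turn=[
    [0, 0, 0],
    [0, 0, 0],
    [0, 0, 0],
    [0, 0, 0],
    [0, 0, 0],
  ],
  slide=[
    [-6, 0, 43],
    [-6, 0, 43],
    [-6, 0, 43],
    [0, 45, 0],
    [0, 45, 0],
  ],
  grip=[0, 0, 0, 0, 0],
)

```text
time: 8.0
tool_pos: [0.5418, 0.1234, 0.1522]
tcp_rot: [-1.57, 0.046, -0.051]
wrist_force: [-0.1, -0.2, -2.3]
width: 0.128
```

>>> jog_arm(
  turn=[
    [0, 0, 0],
    [0, 0, 0],
  ],
  slide=[
    [0, 30, 0],
    [0, 0, 0],
  ],
  grip=[0, 0],
)

```text
time: 8.2
tool_pos: [0.5352, 0.1209, 0.1156]
tcp_rot: [-1.573, 0.061, -0.04]
wrist_force: [-1.6, 0.3, -1.6]
width: 0.13
```

Run:
```python
from h import *
p=eyes.read_camera('wrist');save(p,'w5');s=bot.read_state()
print(s['tool_pos'],s['tcp_rot'],s['width'],s['wrist_force'])
```

```text
[0.53776082 0.12136042 0.11877898] [-1.57217624  0.05716255 -0.04459793] 0.13374888846645733 [ 1.30566409  0.05117512 -1.49738222]
```

View pics/w5.png

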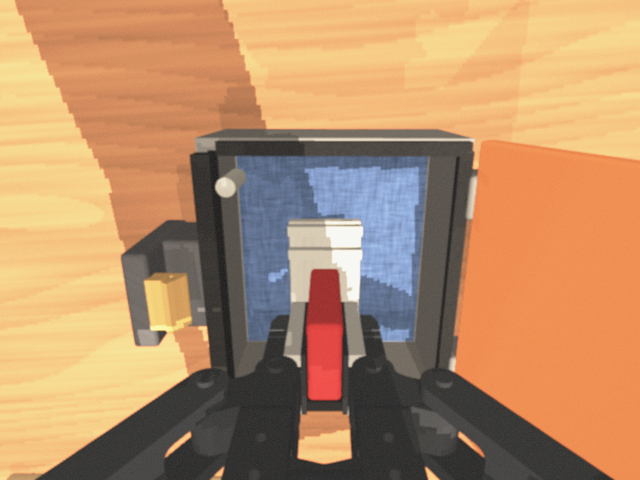

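>>> jog_arm(
  turn=[
    [0, 0, 0],
    [0, 0, 0],
    [0, 0, 0],
    [0, 0, 0],
  ],
  slide=[
    [0, 30, 0],
    [0, 25, 0],
    [0, 10, 0],
    [0, 0, 0],
  ],
  grip=[0, 0, 0, 0],
)

```text
time: 8.65
tool_pos: [0.5406, 0.1222, 0.0573]
tcp_rot: [-1.571, 0.052, -0.05]
wrist_force: [-0.6, 0.1, -1.3]
width: 0.129
```

>>> jog_arm(
  turn=[
    [0, 0, 0],
    [0, 0, 0],
  ],
  slide=[
    [0, 2, 0],
    [0, 0, 0],
  ],
  grip=[0, 0],
)

```text
time: 8.85
tool_pos: [0.5423, 0.1229, 0.0571]
tcp_rot: [-1.57, 0.049, -0.053]
wrist_force: [-0.0, 0.2, -0.4]
width: 0.131
```

>>> jog_arm(
  turn=[
    [0, 0, 0],
    [0, 0, 0],
    [0, 0, 0],
  ],
  slide=[
    [0, 4, 0],
    [0, 2, 0],
    [0, 0, 0],
  ],
  grip=[0, 0, 0],
)

```text
time: 9.15
tool_pos: [0.5406, 0.1228, 0.0492]
tcp_rot: [-1.57, 0.051, -0.051]
wrist_force: [-0.3, 0.8, -2.0]
width: 0.135
```

>>> jog_arm(
  turn=[
    [0, 0, 0],
    [0, 0, 0],
  ],
  slide=[
    [0, 2, 0],
    [0, 0, 0],
  ],
  grip=[0, 0],
)

```text
time: 9.35
tool_pos: [0.5405, 0.1228, 0.047]
tcp_rot: [-1.57, 0.051, -0.051]
wrist_force: [0.2, -0.0, -1.1]
width: 0.13
```

>>> jog_arm(
  turn=[
    [0, 0, 0],
    [0, 0, 0],
  ],
  slide=[
    [0, 1.5, 0],
    [0, 0, 0],
  ],
  grip=[0, 0],
)

```text
time: 9.55
tool_pos: [0.5409, 0.1229, 0.0466]
tcp_rot: [-1.57, 0.051, -0.051]
wrist_force: [-1.9, 0.1, 4.0]
width: 0.133
```

>>> jog_arm(
  turn=[
    [0, 0, 0],
    [0, 0, 0],
  ],
  slide=[
    [0, 1.5, 0],
    [0, 0, 0],
  ],
  grip=[0, 0],
)

```text
time: 9.75
tool_pos: [0.5409, 0.1229, 0.0465]
tcp_rot: [-1.57, 0.051, -0.051]
wrist_force: [-7.4, -0.8, 15.2]
width: 0.131
```

>>> jog_arm(
  turn=[
    [0, 0, 0],
    [0, 0, 0],
    [0, 0, 0],
    [0, 0, 0],
  ],
  slide=[
    [0, -2, 0],
    [0, 0, 0],
    [0, 0, 0],
    [0, 0, 0],
  ],
  grip=[0, 40, 40, 40],
)

```text
time: 10.15
tool_pos: [0.5407, 0.1228, 0.046]
tcp_rot: [-1.57, 0.051, -0.051]
wrist_force: [-0.2, -0.6, 0.3]
width: 0.4
```

>>> jog_arm(
  turn=[
    [0, 0, 0],
    [0, 0, 0],
    [0, 0, 0],
    [0, 0, 0],
    [0, 0, 0],
  ],
  slide=[
    [0, -5, 0],
    [0, -20, 0],
    [0, -45, 0],
    [0, -45, 0],
    [0, -45, 0],
  ],
  grip=[40, 40, 40, 40, 40],
)

```text
time: 10.65
tool_pos: [0.5403, 0.1227, 0.2078]
tcp_rot: [-1.57, 0.051, -0.05]
wrist_force: [1.0, -0.5, -1.0]
width: 0.401
```

>>> jog_arm(
  turn=[
    [0, 0, 0],
    [0, 0, 0],
    [0, 0, 0],
  ],
  slide=[
    [0, -45, 0],
    [0, -45, 0],
    [0, 0, 0],
  ],
  grip=[0, 0, 0],
)

```text
time: 10.95
tool_pos: [0.5447, 0.1235, 0.3054]
tcp_rot: [-1.567, 0.04, -0.062]
wrist_force: [0.8, 1.0, 1.3]
width: -0.003
```

Run:
```python
from h import *
p=eyes.read_camera('wrist');save(p,'w6');s=bot.read_state()
print(s['tool_pos'],s['tcp_rot'],s['width'],s['wrist_force'])
P=cloud(p);im=p['img'].astype(int)
c=np.array([.538,.123])
m=(np.hypot(P[...,0]-c[0],P[...,1]-c[1])<.055)&(P[...,2]<.03)&(im.min(-1)>120)
q=P[m];print(len(q),q.mean(0).round(4),q.std(0).round(4),cv2.minAreaRect((q[:,:2]*1000).astype(np.float32)))
```

```text
[0.54316787 0.12322751 0.30164669] [-1.56820511  0.04356922 -0.05818093] -0.00047370631780431315 [-0.57074108  0.23588128  0.93715416]
3597 [0.5335 0.132  0.0074] [0.0254 0.0215 0.0029] ((538.7438354492188, 128.4521484375), (95.73775482177734, 104.35677337646484), 69.52146911621094)
```

View pics/w6.png

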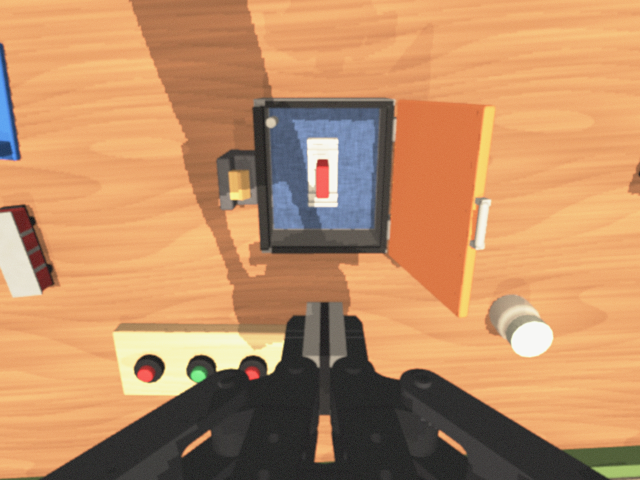

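Run:
```python
from h import *
p=eyes.read_camera('wrist');s=bot.read_state()
P=cloud(p);T=R.from_rotvec(s['tcp_rot']).as_matrix();L=(P-s['tool_pos'])@T*1000
for v in range(296,420,8): print(v,[ (L[v,u].round(0).tolist() if p['depth'][v,u]>0 and p['depth'][v,u]<.35 else None) for u in (290,300,312,325,338,350,360)])
# lid
im=p['img'].astype(int)
m=(abs(P[...,0]-.545)<.08)&(abs(P[...,1]-.205)<.05)&(im[...,0]>im[...,2]*3)&(P[...,2]>.08)
q=P[m];mu=q.mean(0);print(len(q),mu.round(4),np.linalg.svd(q-mu,full_matrices=False)[2].round(3),q.max(0).round(4))
print(P[215:235:6,480].round(4))
```

```text
296 [None, None, None, None, None, None, None]
304 [None, None, [-9.0, 10.0, -5.0], [-9.0, 10.0, 0.0], [-9.0, 10.0, 5.0], None, None]
312 [None, None, [-9.0, 3.0, -4.0], [-10.0, 2.0, 0.0], [-9.0, 4.0, 5.0], None, None]
320 [[-5.0, 5.0, -12.0], [-5.0, 5.0, -9.0], [-9.0, -2.0, -4.0], [-10.0, -3.0, 0.0], [-9.0, -2.0, 5.0], [-5.0, 5.0, 9.0], [-5.0, 4.0, 13.0]]
328 [[-6.0, -1.0, -12.0], [-5.0, 0.0, -9.0], [-9.0, -7.0, -4.0], [-9.0, -7.0, 0.0], [-10.0, -8.0, 5.0], [-5.0, -1.0, 9.0], [-5.0, -0.0, 13.0]]
336 [[-5.0, -6.0, -12.0], [-6.0, -7.0, -8.0], [-9.0, -12.0, -4.0], [-10.0, -13.0, 0.0], [-10.0, -12.0, 4.0], [-5.0, -5.0, 9.0], [-6.0, -7.0, 12.0]]
344 [[-5.0, -9.0, -11.0], [-5.0, -10.0, -8.0], [-9.0, -16.0, -4.0], [-9.0, -17.0, 0.0], [-9.0, -16.0, 4.0], [-5.0, -10.0, 9.0], [-5.0, -10.0, 12.0]]
352 [[-6.0, -16.0, -11.0], [-6.0, -15.0, -8.0], [-10.0, -21.0, -4.0], [-9.0, -21.0, 0.0], [-9.0, -21.0, 4.0], [-5.0, -15.0, 8.0], [-5.0, -15.0, 11.0]]
360 [[-12.0, -29.0, -10.0], [-12.0, -29.0, -7.0], [-11.0, -26.0, -4.0], [-7.0, -22.0, 0.0], [-11.0, -26.0, 4.0], [-12.0, -29.0, 7.0], [-10.0, -25.0, 1
[... 586 characters left out ...]
, -40.0, 7.0], [-10.0, -40.0, 9.0]]
400 [[-10.0, -43.0, -9.0], [-11.0, -43.0, -6.0], [-11.0, -43.0, -3.0], [7.0, -22.0, 0.0], [-10.0, -42.0, 3.0], [-10.0, -42.0, 6.0], [-10.0, -42.0, 9.0]]
408 [[-15.0, -51.0, -8.0], [-15.0, -50.0, -6.0], [-8.0, -43.0, -3.0], [9.0, -23.0, 0.0], [-10.0, -45.0, 3.0], [-14.0, -50.0, 6.0], [-15.0, -51.0, 8.0]]
416 [[-16.0, -54.0, -8.0], [-16.0, -54.0, -5.0], [-7.0, -44.0, -3.0], None, [-8.0, -45.0, 3.0], [-16.0, -55.0, 6.0], [-16.0, -54.0, 8.0]]
13534 [0.537  0.2044 0.1372] [[ 0.997 -0.07  -0.013]
 [-0.031 -0.261 -0.965]
 [-0.064 -0.963  0.263]] [0.612  0.2205 0.1818]
[[0.5368 0.2198 0.1804]
 [0.5387 0.2179 0.1862]
 [0.5423 0.2178 0.1869]
 [0.546  0.2179 0.1874]]
```

>>> jog_arm(
  turn=[
    [0, 0, 0],
    [0, 0, 0],
    [0, 0, 0],
    [0, 0, 0],
    [0, 0, 0],
  ],
  slide=[
    [-5, 0, 40],
    [0, 0, 45],
    [0, 0, 45],
    [0, 0, 40],
    [0, 30, 0],
  ],
  grip=[0, 0, 0, 0, 0],
)

```text
time: 11.55
tool_pos: [0.5481, 0.2982, 0.2682]
tcp_rot: [-1.566, 0.044, -0.051]
wrist_force: [0.9, -0.3, -0.1]
width: 0.002
```

>>> jog_arm(
  turn=[
    [0, 0, 0],
    [0, 0, 0],
    [0, 0, 0],
    [0, 0, 0],
  ],
  slide=[
    [0, 40, 0],
    [0, 40, 0],
    [0, 15, 0],
    [0, 0, 0],
  ],
  grip=[0, 0, 0, 0],
)

```text
time: 11.95
tool_pos: [0.5437, 0.2912, 0.1663]
tcp_rot: [-1.575, 0.058, -0.044]
wrist_force: [-0.2, -0.9, -0.3]
width: -0.002
```

Run:
```python
from h import *
p=eyes.read_camera('wrist');save(p,'w7');s=bot.read_state()
print(s['tool_pos'],s['tcp_rot'],s['width'],s['wrist_force'])
p=eyes.read_camera('scene');cv2.imwrite('pics/s7.png',cv2.resize(p['img'][100:340,260:580,::-1],None,fx=2.5,fy=2.5,interpolation=cv2.INTER_CUBIC))
```

```text
[0.54559607 0.29208637 0.16940192] [-1.57216953  0.05396772 -0.0480725 ] 0.0026423830920351823 [0.08543098 0.10849507 0.50672166]
```

View pics/s7.png

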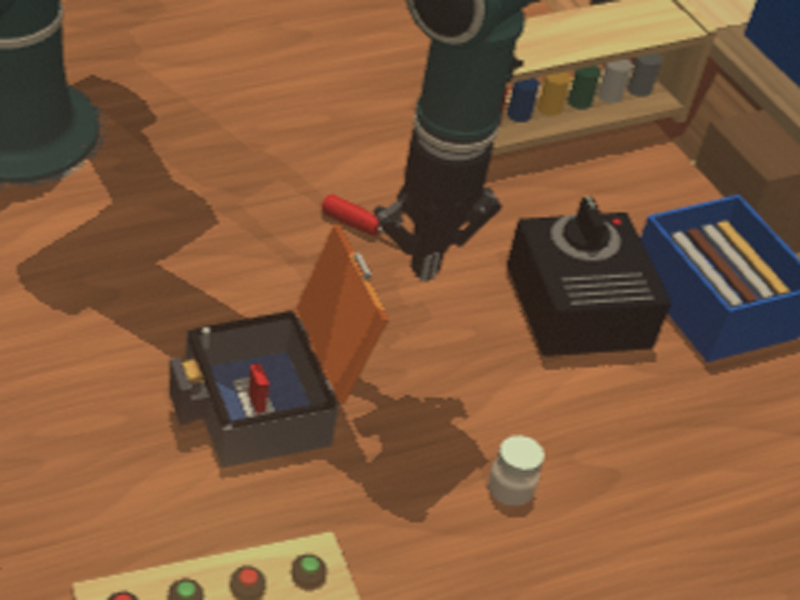

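View pics/w7.png

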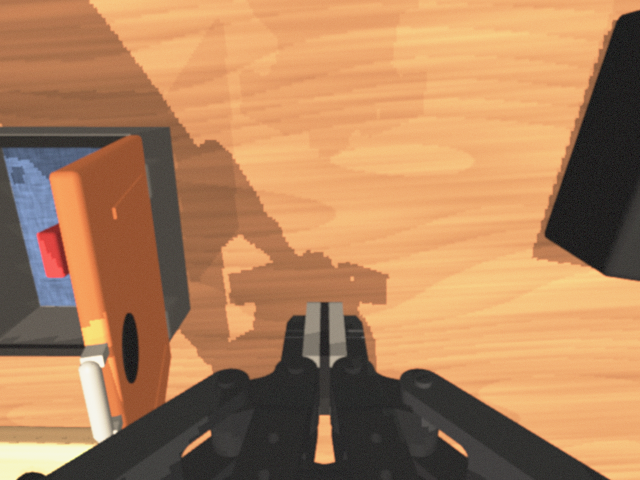

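The scene view shows the gauge lying flat in the case and the closed fingers behind the lid. The wrist view shows the black press dot at (131,345). I'll push the lid round in small steps.

>>> jog_arm(
  turn=[
    [0, 0, 0],
    [0, 0, 0],
    [0, 0, 0],
    [0, 0, 0],
    [0, 0, 0],
  ],
  slide=[
    [0, -12, -30],
    [0, 0, -28],
    [0, 0, -8],
    [0, 0, -8],
    [0, 0, -8],
  ],
  grip=[0, 0, 0, 0, 0],
)

```text
time: 12.55
tool_pos: [0.5425, 0.2113, 0.185]
tcp_rot: [-1.569, 0.049, -0.053]
wrist_force: [0.7, 0.1, 0.7]
width: -0.0
```

>>> jog_arm(
  turn=[
    [0, 0, 0],
    [0, 0, 0],
    [0, 0, 0],
    [0, 0, 0],
    [0, 0, 0],
  ],
  slide=[
    [0, 0, -10],
    [0, 0, -10],
    [0, 0, -10],
    [0, 0, 0],
    [0, 0, 0],
  ],
  grip=[0, 0, 0, 0, 0],
)

```text
time: 13.05
tool_pos: [0.5391, 0.1805, 0.1828]
tcp_rot: [-1.571, 0.052, -0.051]
wrist_force: [-0.1, -0.1, 1.2]
width: 0.0
```

Run:
```python
from h import *
p=eyes.read_camera('wrist');save(p,'w8');s=bot.read_state()
print(s['tool_pos'],s['tcp_rot'],s['width'],s['wrist_force'])
p=eyes.read_camera('scene');cv2.imwrite('pics/s8.png',cv2.resize(p['img'][140:320,300:540,::-1],None,fx=3,fy=3,interpolation=cv2.INTER_CUBIC))
```

```text
[0.53923296 0.18070015 0.18292044] [-1.57054486  0.05186423 -0.05051827] 0.005081585961522181 [-0.18719478  0.86297872 -0.25782313]
```

View pics/s8.png

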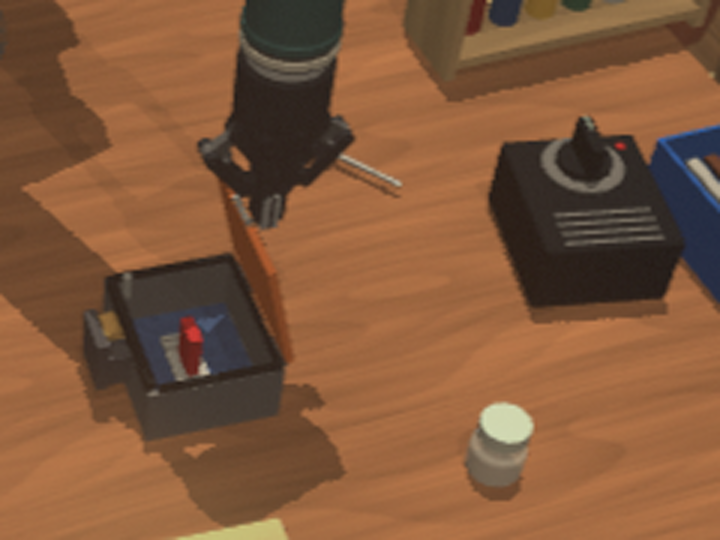

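View pics/w8.png

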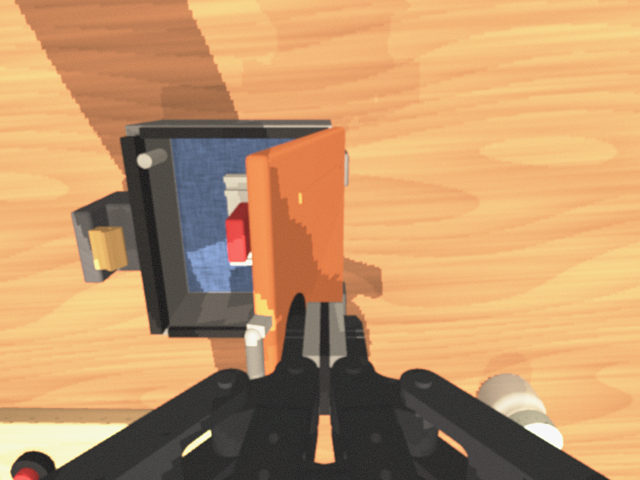

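>>> jog_arm(
  turn=[
    [0, 0, 0],
    [0, 0, 0],
    [0, 0, 0],
    [0, 0, 0],
    [0, 0, 0],
  ],
  slide=[
    [0, 2, -9],
    [0, 2, -9],
    [0, 3.5, -9],
    [0, 3.5, -9],
    [0, 5, -7],
  ],
  grip=[0, 0, 0, 0, 0],
)

```text
time: 13.65
tool_pos: [0.5367, 0.137, 0.167]
tcp_rot: [-1.57, 0.051, -0.051]
wrist_force: [-0.8, -0.4, 1.3]
width: -0.001
```

>>> jog_arm(
  turn=[
    [0, 0, 0],
    [0, 0, 0],
    [0, 0, 0],
    [0, 0, 0],
    [0, 0, 0],
  ],
  slide=[
    [0, 6, -7],
    [0, 7, -6],
    [0, 7, -6],
    [0, 7, -5],
    [0, 0, 0],
  ],
  grip=[0, 0, 0, 0, 0],
)

```text
time: 14.15
tool_pos: [0.5339, 0.1133, 0.1385]
tcp_rot: [-1.571, 0.054, -0.049]
wrist_force: [-0.8, 0.2, 0.1]
width: 0.0
```

Run:
```python
from h import *
p=eyes.read_camera('wrist');save(p,'w9');s=bot.read_state()
print(s['tool_pos'],s['tcp_rot'],s['width'],s['wrist_force'])
p=eyes.read_camera('scene');cv2.imwrite('pics/s9.png',cv2.resize(p['img'][140:320,300:540,::-1],None,fx=3,fy=3,interpolation=cv2.INTER_CUBIC))
```

```text
[0.53434514 0.11370539 0.13915924] [-1.57056958  0.05298086 -0.04967138] -0.002394389269208308 [0.33672616 0.27331942 0.07717801]
```

View pics/s9.png

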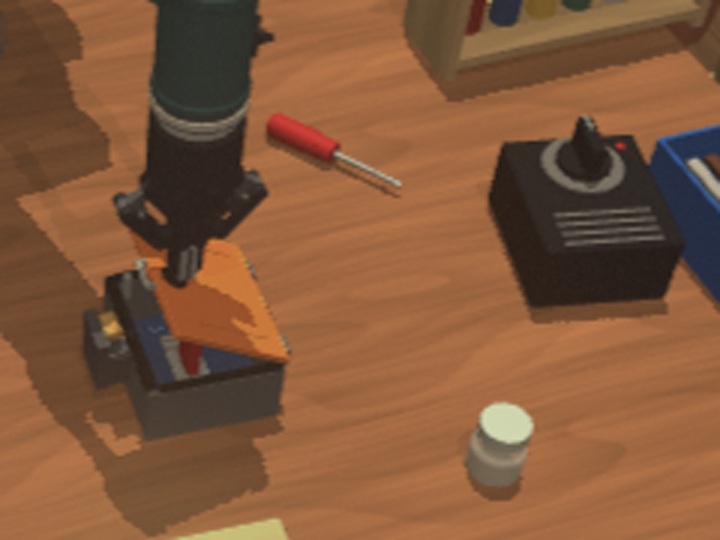

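View pics/w9.png

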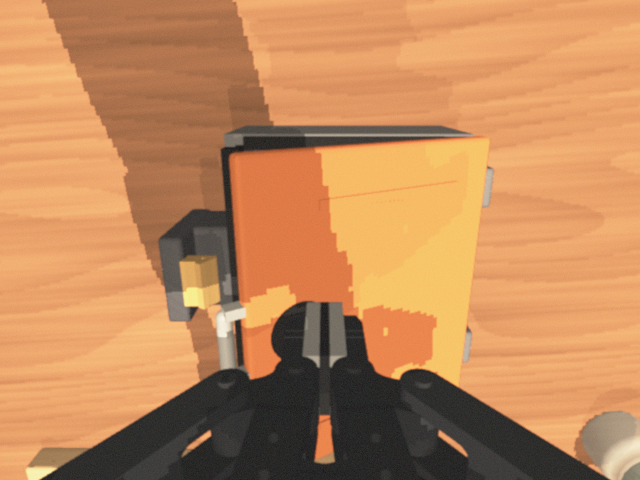

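>>> jog_arm(
  turn=[
    [0, 0, 0],
    [0, 0, 0],
    [0, 0, 0],
    [0, 0, 0],
    [0, 0, 0],
  ],
  slide=[
    [0, 6, -7],
    [0, 7, -7],
    [0, 7, -6],
    [0, 6, -5],
    [0, 4, -3],
  ],
  grip=[0, 0, 0, 0, 0],
)

```text
time: 14.75
tool_pos: [0.5328, 0.0855, 0.1092]
tcp_rot: [-1.57, 0.052, -0.05]
wrist_force: [0.3, 0.4, 0.1]
width: 0.002
```

>>> jog_arm(
  turn=[
    [0, 0, 0],
    [0, 0, 0],
    [0, 0, 0],
  ],
  slide=[
    [0, 2, 0],
    [0, 0, 0],
    [0, 0, 0],
  ],
  grip=[0, 0, 0],
)

```text
time: 15.05
tool_pos: [0.5335, 0.0863, 0.1084]
tcp_rot: [-1.57, 0.051, -0.051]
wrist_force: [-0.5, 0.6, 0.5]
width: 0.0
```

Run:
```python
from h import *
p=eyes.read_camera('wrist');save(p,'w10');s=bot.read_state()
print(s['tool_pos'],s['tcp_rot'],s['width'],s['wrist_force'])
P=cloud(p);im=p['img'].astype(int)
ex=np.array([.066,.998,0]);d=P-[.538,.123,0];X=d@ex;Y=d@np.array([-.998,.066,0])
m=(im[...,0]>im[...,2]*2.5)&(im[...,0]>120)&(P[...,2]>.066)&(abs(X)<.06)&(abs(Y)<.07)
A=np.c_[X[m],Y[m],np.ones(m.sum())];print(m.sum(),np.linalg.lstsq(A,P[...,2][m],rcond=None)[0])
dk=(im.max(-1)<50)&(abs(X+.038)<.02)&(abs(Y)<.03)&(P[...,2]<.1)
print('dot',P[dk].mean(0) if dk.sum() else 0,X[dk].mean(),Y[dk].mean())
```

```text
[0.53360224 0.08633558 0.10852561] [-1.57008657  0.05040562 -0.05116336] 0.0008924115756424545 [-0.63537031  0.682219    0.55436894]
19598 [-0.14967334 -0.01365726  0.08356876]
dot [0.52723679 0.09225454 0.09094934] -0.031394337691313993 0.008712483827938756
```

View pics/w10.png

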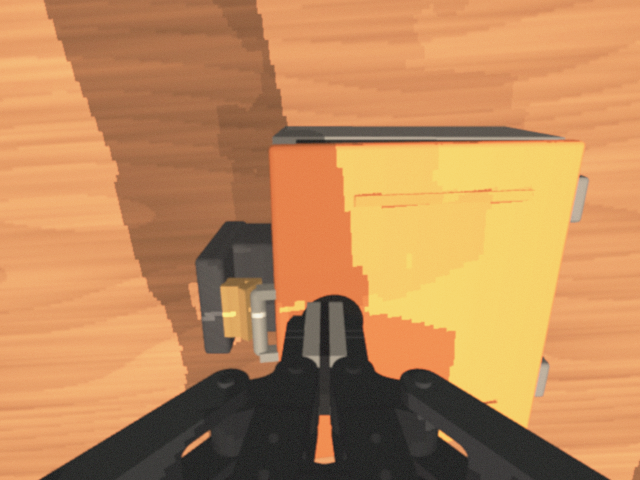

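>>> jog_arm(
  turn=[
    [0, 0, 0],
    [0, 0, 0],
    [0, 0, 0],
    [0, 0, 0],
    [0, 0, 0],
  ],
  slide=[
    [0, 2, 0],
    [0, 2, 0],
    [0, 2, 0],
    [0, 1.5, 0],
    [0, 0, 0],
  ],
  grip=[0, 0, 0, 0, 0],
)

```text
time: 15.6
tool_pos: [0.5335, 0.086, 0.1012]
tcp_rot: [-1.571, 0.051, -0.051]
wrist_force: [-1.7, -0.8, 4.1]
width: -0.001
```

>>> jog_arm(
  turn=[
    [0, 0, 0],
    [0, 0, 0],
    [0, 0, 0],
  ],
  slide=[
    [0, 1.5, 0],
    [0, 1.5, 0],
    [0, 0, 0],
  ],
  grip=[0, 0, 0],
)

```text
time: 15.9
tool_pos: [0.5336, 0.0857, 0.0985]
tcp_rot: [-1.571, 0.05, -0.051]
wrist_force: [-2.4, -2.7, 6.2]
width: -0.003
```

>>> jog_arm(
  turn=[
    [0, 0, 0],
    [0, 0, 0],
    [0, 0, 0],
  ],
  slide=[
    [0, 1, 0],
    [0, 1, 0],
    [0, 0, 0],
  ],
  grip=[0, 0, 0],
)

```text
time: 16.2
tool_pos: [0.5335, 0.0854, 0.0966]
tcp_rot: [-1.572, 0.05, -0.051]
wrist_force: [-3.4, -2.9, 6.5]
width: 0.003
```

>>> jog_arm(
  turn=[
    [0, 0, 0],
    [0, 0, 0],
    [0, 0, 0],
  ],
  slide=[
    [0, 1, 0],
    [0, 0, 0],
    [0, 0, 0],
  ],
  grip=[0, 0, 0],
)

```text
time: 16.5
tool_pos: [0.5335, 0.0853, 0.0956]
tcp_rot: [-1.572, 0.05, -0.051]
wrist_force: [-2.2, -3.8, 7.2]
width: 0.001
```

>>> jog_arm(
  turn=[
    [0, 0, 0],
    [0, 0, 0],
  ],
  slide=[
    [0, 1, 0],
    [0, 0, 0],
  ],
  grip=[0, 0],
)

```text
time: 16.7
tool_pos: [0.5335, 0.0852, 0.0945]
tcp_rot: [-1.572, 0.05, -0.051]
wrist_force: [-2.5, -4.5, 6.2]
width: 0.001
```

>>> jog_arm(
  turn=[
    [0, 0, 0],
    [0, 0, 0],
  ],
  slide=[
    [0, 1, 0],
    [0, 0, 0],
  ],
  grip=[0, 0],
)

```text
time: 16.9
tool_pos: [0.5336, 0.0852, 0.0935]
tcp_rot: [-1.572, 0.05, -0.051]
wrist_force: [-1.5, -5.0, 6.2]
width: 0.003
```

>>> jog_arm(
  turn=[
    [0, 0, 0],
    [0, 0, 0],
  ],
  slide=[
    [0, 1, 0],
    [0, 0, 0],
  ],
  grip=[0, 0],
)

```text
time: 17.1
tool_pos: [0.5336, 0.0851, 0.0928]
tcp_rot: [-1.572, 0.05, -0.051]
wrist_force: [-2.1, -4.9, 7.3]
width: 0.0
```

>>> jog_arm(
  turn=[
    [0, 0, 0],
    [0, 0, 0],
  ],
  slide=[
    [0, 0.7, 0],
    [0, 0, 0],
  ],
  grip=[0, 0],
)

```text
time: 17.3
tool_pos: [0.5336, 0.0851, 0.0924]
tcp_rot: [-1.572, 0.05, -0.051]
wrist_force: [-4.3, -4.9, 10.3]
width: -0.004
```

>>> jog_arm(
  turn=[
    [0, 0, 0],
    [0, 0, 0],
  ],
  slide=[
    [0, 0.5, 0],
    [0, 0, 0],
  ],
  grip=[0, 0],
)

```text
time: 17.5
tool_pos: [0.5336, 0.0851, 0.092]
tcp_rot: [-1.572, 0.05, -0.051]
wrist_force: [-4.4, -3.6, 11.4]
width: 0.0
```

>>> jog_arm(
  turn=[
    [0, 0, 0],
    [0, 0, 0],
  ],
  slide=[
    [0, 0.5, 0],
    [0, 0, 0],
  ],
  grip=[0, 0],
)

```text
time: 17.7
tool_pos: [0.5336, 0.0851, 0.0917]
tcp_rot: [-1.572, 0.05, -0.051]
wrist_force: [-3.9, -5.8, 12.6]
width: -0.001
```

>>> jog_arm(
  turn=[
    [0, 0, 0],
    [0, 0, 0],
  ],
  slide=[
    [0, 0.5, 0],
    [0, 0, 0],
  ],
  grip=[0, 0],
)

```text
time: 17.9
tool_pos: [0.5336, 0.0851, 0.0914]
tcp_rot: [-1.572, 0.05, -0.051]
wrist_force: [-4.6, -6.4, 13.1]
width: -0.001
```

>>> jog_arm(
  turn=[
    [0, 0, 0],
    [0, 0, 0],
  ],
  slide=[
    [0, 0.5, 0],
    [0, 0, 0],
  ],
  grip=[0, 0],
)

```text
time: 18.1
tool_pos: [0.5336, 0.0851, 0.0911]
tcp_rot: [-1.572, 0.05, -0.051]
wrist_force: [-5.8, -5.8, 14.9]
width: -0.005
```

>>> jog_arm(
  turn=[
    [0, 0, 0],
    [0, 0, 0],
  ],
  slide=[
    [-0.4, 0.4, -0.4],
    [0, 0, 0],
  ],
  grip=[0, 0],
)

```text
time: 18.3
tool_pos: [0.5336, 0.085, 0.091]
tcp_rot: [-1.572, 0.05, -0.051]
wrist_force: [-4.9, -4.7, 15.6]
width: 0.002
```

>>> jog_arm(
  turn=[
    [0, 0, 0],
    [0, 0, 0],
  ],
  slide=[
    [-0.3, 0.4, -0.3],
    [0, 0, 0],
  ],
  grip=[0, 0],
)

```text
time: 18.5
tool_pos: [0.5336, 0.085, 0.0908]
tcp_rot: [-1.571, 0.049, -0.052]
wrist_force: [-5.4, -2.9, 15.6]
width: -0.004
```

>>> jog_arm(
  turn=[
    [0, 0, 0],
    [0, 0, 0],
  ],
  slide=[
    [-0.3, 0.4, 0],
    [0, 0, 0],
  ],
  grip=[0, 0],
)

```text
time: 18.7
tool_pos: [0.5336, 0.085, 0.0907]
tcp_rot: [-1.571, 0.049, -0.052]
wrist_force: [-5.4, -4.0, 17.1]
width: -0.003
```

>>> jog_arm(
  turn=[
    [0, 0, 0],
    [0, 0, 0],
  ],
  slide=[
    [-0.3, 0.4, 0],
    [0, 0, 0],
  ],
  grip=[0, 0],
)

```text
time: 18.9
tool_pos: [0.5335, 0.085, 0.0905]
tcp_rot: [-1.571, 0.048, -0.053]
wrist_force: [-4.3, -3.1, 17.4]
width: 0.004
```

>>> jog_arm(
  turn=[
    [0, 0, 0],
    [0, 0, 0],
  ],
  slide=[
    [-0.2, 0.4, 0],
    [0, 0, 0],
  ],
  grip=[0, 0],
)

```text
time: 19.1
tool_pos: [0.5335, 0.085, 0.0904]
tcp_rot: [-1.571, 0.048, -0.053]
wrist_force: [-5.5, -3.9, 18.0]
width: 0.002
```

>>> jog_arm(
  turn=[
    [0, 0, 0],
    [0, 0, 0],
  ],
  slide=[
    [-0.2, 0.4, 0],
    [0, 0, 0],
  ],
  grip=[0, 0],
)

```text
time: 19.3
tool_pos: [0.5336, 0.085, 0.0902]
tcp_rot: [-1.571, 0.048, -0.053]
wrist_force: [-3.9, -4.8, 18.5]
width: 0.006
```

>>> jog_arm(
  turn=[
    [0, 0, 0],
    [0, 0, 0],
  ],
  slide=[
    [-0.2, 0.3, -0.2],
    [0, 0, 0],
  ],
  grip=[0, 0],
)

```text
time: 19.5
tool_pos: [0.5336, 0.0849, 0.0901]
tcp_rot: [-1.571, 0.047, -0.054]
wrist_force: [-5.1, -2.9, 19.7]
width: 0.004
```

>>> jog_arm(
  turn=[
    [0, 0, 0],
    [0, 0, 0],
  ],
  slide=[
    [-0.2, 0.3, -0.2],
    [0, 0, 0],
  ],
  grip=[0, 0],
)

```text
time: 19.7
tool_pos: [0.5335, 0.0849, 0.09]
tcp_rot: [-1.571, 0.047, -0.054]
wrist_force: [-4.2, -4.0, 20.1]
width: -0.001
```

>>> jog_arm(
  turn=[
    [0, 0, 0],
    [0, 0, 0],
  ],
  slide=[
    [-0.2, 0.3, -0.2],
    [0, 0, 0],
  ],
  grip=[0, 0],
)

```text
time: 19.9
tool_pos: [0.5336, 0.0849, 0.0899]
tcp_rot: [-1.57, 0.047, -0.055]
wrist_force: [-5.5, -2.1, 21.7]
width: 0.002
```

Run:
```python
from h import *
p=eyes.read_camera('wrist');save(p,'w11');s=bot.read_state()
cv2.imwrite('pics/w11c.png',cv2.resize(p['img'][200:400,180:400,::-1],None,fx=3,fy=3,interpolation=cv2.INTER_CUBIC))
print(s['tool_pos'],s['wrist_force'],s['torque'])
P=cloud(p);im=p['img'].astype(int)
ex=np.array([.066,.998,0]);d=P-[.538,.123,0];X=d@ex;Y=d@np.array([-.998,.066,0])
m=(im[...,0]>im[...,2]*2.5)&(im[...,0]>120)&(P[...,2]>.066)&(abs(X)<.06)&(abs(Y)<.07)
A=np.c_[X[m],Y[m],np.ones(m.sum())];print(m.sum(),np.linalg.lstsq(A,P[...,2][m],rcond=None)[0])
```

```text
[0.5335261  0.08491047 0.08988171] [-4.91762586 -2.94304336 21.38267009] [-0.43949127  0.88197276 -0.02538871]
20661 [ 0.0177918  -0.01342907  0.07362808]
```

View pics/w11c.png

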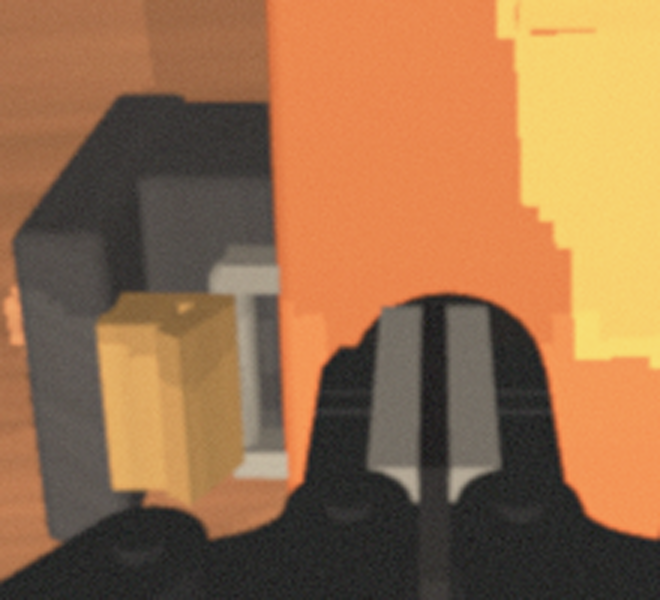

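>>> jog_arm(
  turn=[
    [0, 0, 0],
    [0, 0, 0],
    [0, 0, 0],
  ],
  slide=[
    [0, -1.5, 0],
    [0, -1, 0],
    [0, 0, 0],
  ],
  grip=[0, 0, 0],
)

```text
time: 20.25
tool_pos: [0.5335, 0.085, 0.0907]
tcp_rot: [-1.57, 0.047, -0.055]
wrist_force: [-0.1, -2.4, 9.5]
width: -0.002
```

>>> jog_arm(
  turn=[
    [0, 0, 0],
    [0, 0, 0],
    [0, 0, 0],
  ],
  slide=[
    [0, -1.5, 0],
    [0, -1, 0],
    [0, 0, 0],
  ],
  grip=[0, 0, 0],
)

```text
time: 20.55
tool_pos: [0.531, 0.0851, 0.0909]
tcp_rot: [-1.57, 0.051, -0.051]
wrist_force: [-0.3, 0.8, 3.0]
width: -0.002
```

>>> jog_arm(
  turn=[
    [0, 0, 0],
    [0, 0, 0],
    [0, 0, 0],
  ],
  slide=[
    [0, -1.5, 0],
    [0, -1, 0],
    [0, 0, 0],
  ],
  grip=[0, 0, 0],
)

```text
time: 20.85
tool_pos: [0.5305, 0.085, 0.0929]
tcp_rot: [-1.57, 0.052, -0.05]
wrist_force: [0.3, -0.7, -0.4]
width: 0.001
```

>>> jog_arm(
  turn=[
    [0, 0, 0],
    [0, 0, 0],
    [0, 0, 0],
  ],
  slide=[
    [0, -3, 0],
    [0, -3, 0],
    [0, 0, 0],
  ],
  grip=[0, 0, 0],
)

```text
time: 21.15
tool_pos: [0.5314, 0.0851, 0.0999]
tcp_rot: [-1.57, 0.05, -0.052]
wrist_force: [0.6, 0.3, 0.2]
width: -0.002
```

Run:
```python
from h import *
p=eyes.read_camera('wrist');save(p,'w12');s=bot.read_state()
print(s['tool_pos'],s['wrist_force'])
P=cloud(p);im=p['img'].astype(int)
ex=np.array([.066,.998,0]);d=P-[.538,.123,0];X=d@ex;Y=d@np.array([-.998,.066,0])
m=(im[...,0]>im[...,2]*2.5)&(im[...,0]>120)&(P[...,2]>.066)&(abs(X)<.06)&(abs(Y)<.07)
A=np.c_[X[m],Y[m],np.ones(m.sum())];print(m.sum(),np.linalg.lstsq(A,P[...,2][m],rcond=None)[0])
```

```text
[0.53131468 0.08508191 0.09970238] [-0.76582979  0.55734491  0.80857274]
18688 [ 0.01033628 -0.0110789   0.07428312]
```

View pics/w12.png

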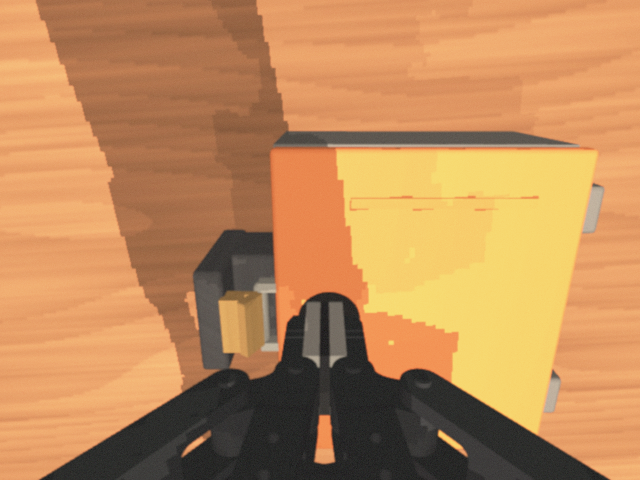

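Force fell to zero and the lid stayed down: its slope is about 0.01 rad and unchanged. I'll retreat, let it stand a moment and check again.

>>> jog_arm(
  turn=[
    [0, 0, 0],
    [0, 0, 0],
    [0, 0, 0],
    [0, 0, 0],
    [0, 0, 0],
  ],
  slide=[
    [0, -30, 0],
    [0, -45, 0],
    [0, -45, 0],
    [0, -45, 0],
    [0, 0, 0],
  ],
  grip=[0, 0, 0, 0, 0],
)

```text
time: 21.7
tool_pos: [0.5353, 0.0855, 0.2728]
tcp_rot: [-1.568, 0.04, -0.062]
wrist_force: [-0.3, 0.5, 0.0]
width: -0.003
```

>>> jog_arm(
  turn=[
    [0, 0, 0],
    [0, 0, 0],
    [0, 0, 0],
    [0, 0, 0],
    [0, 0, 0],
  ],
  slide=[
    [0, 0, 0],
    [0, 0, 0],
    [0, 0, 0],
    [0, 0, 0],
    [0, 0, 0],
  ],
  grip=[0, 0, 0, 0, 0],
)

```text
time: 22.2
tool_pos: [0.5304, 0.085, 0.263]
tcp_rot: [-1.571, 0.053, -0.049]
wrist_force: [-0.3, 0.6, -0.7]
width: 0.002
```

Run:
```python
from h import *
p=eyes.read_camera('wrist');s=bot.read_state()
print(s['time'],s['tool_pos'],s['wrist_force'])
P=cloud(p);im=p['img'].astype(int)
ex=np.array([.066,.998,0]);d=P-[.538,.123,0];X=d@ex;Y=d@np.array([-.998,.066,0])
m=(im[...,0]>im[...,2]*2.5)&(im[...,0]>120)&(P[...,2]>.066)&(abs(X)<.06)&(abs(Y)<.07)
A=np.c_[X[m],Y[m],np.ones(m.sum())];print(m.sum(),np.linalg.lstsq(A,P[...,2][m],rcond=None)[0])
q=eyes.read_camera('scene')
cv2.imwrite('pics/end.png',np.hstack([p['img'][100:400,130:470,::-1],cv2.resize(q['img'][150:300,320:490,::-1],(340,300),interpolation=cv2.INTER_CUBIC)]))
save(q,'send')
```

```text
22.25 [0.53057391 0.08495849 0.26328931] [-0.04940461 -0.45323473  1.0969284 ]
6060 [ 0.00176778 -0.00135106  0.07307693]
```

View pics/end.png

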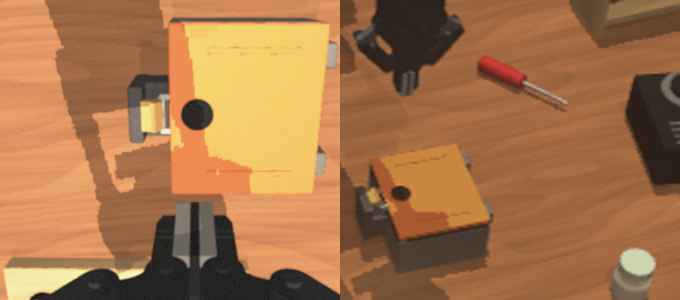

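View pics/send.png

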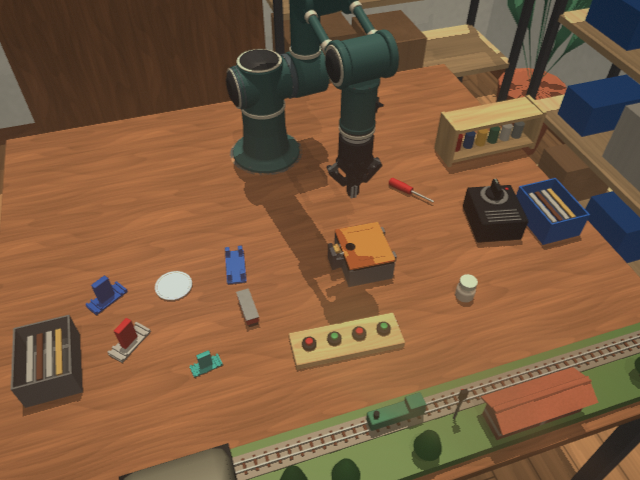

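The lid is flat and the catch holds it, with the black dot at (400,193) in the scene crop. The other things look unmoved and the arm is clear, so I'm handing in.

```bash
python3 -c "
from workcell import bot
print(bot.finish_job())"
```

```text
the job is handed in; nothing more can be done
None
```

The gauge is in the case and the lid is shut and latched. I handed the job in at about 22 s of the 58 s allowed; no verdict is reported.

- **Gauge:** I picked the smaller red/steel gauge by its grip and set it flat near the middle of the case floor. The wrist and scene pictures confirmed it before the lid moved. My depth fit for its exact position in the case picked up other light pixels and was no use, so that check rests on the pictures and the tool position. Seating it briefly pressed the floor through the gauge with about 15 N up and 17 N in all.
- **Lid:** I swung it shut with the closed fingers and pressed at the dot in steps of 0.3 to 1 mm. The highest wrist force I read was about 22 N vertical and 22.5 N in all, against the 30 N limit. That is above the 16 to 19 N stated for latching. I saw no clear force drop at the snap, so I confirmed the catch by backing off.
- **Last checks:** After release the force fell to about zero. The lid stayed down for over a second, with a fitted slope of about 0.002 rad against 0.13 or more if unlatched. The other things look unmoved in the scene picture, and the arm stands clear.

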